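# Dial the desk lockbox and fetch the spare key fob

### The arm

A 7-joint arm with a two-finger parallel gripper is mounted at the origin on the work surface. World frame = base frame: x ahead of the robot, y to its left, z up, the work surface at z = 0. Lengths are in mm, angles in rad, forces in N, time in s.
With the tool pointing down it reaches from about 425 to 800 mm from the base axis. Payload 8.3 kg.
Tool frame: the origin (TCP) lies at the very end of the fingers, on their centre line; the grasp point (between the pads) lies 19 mm behind it; z points along the fingers, y is the line along which they close (so a half turn about z gives the same grasp; the last joint's range is limited). The gripper opens to 85 mm and grips with 20 to 120 N. Pads are 22 mm wide; open, the fingers measure 114 mm over their backs; the gripper's body (76 mm by 85 mm) begins 54 mm behind the grasp point. The pads swing forward as they close: fully open they stand 13 mm farther back than shut.
Start: joints at [1.144, 0.383, 0.016, 1.37, -0.006, 1.388, -0.046], TCP at [222.428, -584.062, 231.279] pointing down, gripper open.
Joint ranges: [-2.95, 2.95], [-0.25, 2.06], [-1.52, 1.56], [0.18, 2.33], [-1.44, 4.58], [0.02, 2.06], [-3.01, 3.01]. Speed limits (rad/s): [2.39, 2.39, 3.01, 3.01, 3.14, 3.14, 3.14].

### API

Orientations are given as [roll, pitch, yaw] about the fixed x, y, z axes, in that order (R = Rz(yaw) Ry(pitch) Rx(roll)).
In Python, from station import env, get_image gives the robot as it stands. The module is installed in compiled form; this text tells all that it offers.
- The arm moves only by the shell command python3 -m handwheel 'ROWS' [OPENING] [FORCE]. ROWS is JSON, a list of rows, each a list of 2 entries, a list of its own where there are three numbers: the shift along the world's x, y, z in cm, then the turn, a rotation vector about the world's x, y, z in degrees. A call has 1 to 12 rows; each row shifts and turns the commanded pose from where the row before left it; what a row does not reach is not made up. A row lasts 1/12 s, in which the tool goes at most 41.7 mm and 7.16 degrees, less where a joint would pass 70% of its speed; a pose out of reach is approached as far as the arm can. A call is refused whole if a number of a shift passes 4.17 or a number of a turn 7.16, either way. A call with a gripper value outside its range is refused whole. OPENING is the finger opening in cm, from 0 to 8.54, set as the call begins (- or left out, the last holds). The fingers move at their own pace and stop on an object; FORCE is the grip in N (left out, the last holds). Time passes only in rows, so rows that do not move let the fingers close. It gives the time, the measured TCP pose, the force, the opening and the grip force at its end, in the units of the state.
- env.state(): the state, without advancing time (a new reading comes with each control period).
- get_image(name): name is "side" or "top" or "wrist"; returns a dict with "img" (420x560x3 uint8, blue, green, red), "z_map" (420x560 float32, mm along the optical axis (not along the pixel's ray), 0 where there is no reading), "vertical_fov" (degrees; the focal length in pixels is half the picture's height over the tangent of half this angle, whatever the lens; pixels are square), "cx", "cy" (the principal point, pixels), "rvec" (rotation vector, rad) and "tvec" (3), from world to camera coordinates, as OpenCV has them; the wrist camera has in their place "tool_from_camera" (4x4, takes a point from camera to tool coordinates, whose origin is the TCP and whose axes are the flange's). Camera axes: x right, y down, z forward; pixel columns grow to the right and rows downward; lengths in mm; the calibration is good to about 2 mm. The wrist camera is an equidistant fisheye: a pixel r from the principal point sees the ray r / f radians off the axis. A picture is of the moment at which its call begins: read the wrist's pose just before it.
- env.close_job(): hands the job in; it is judged then, once.
The state is a dict: "time_s": time; "q": joint angles; "joint_vel": joint speeds; "joint_efforts": joint torques, N m; "tool_pos": TCP position; "eef_rot": TCP orientation; "wrist_force": force on the tool from outside, world axes, zero at the start; "ft_torque": the same for the moment, N m; "grip_width": opening from 0.0 (shut) to 1.0 (fully open); "gripper_force": force on a finger pad.
Only numpy, scipy, OpenCV 4.12 (cv2) and the standard library are available. Lean on these libraries where they do the work, as an engineer would, in place of code of your own. Each camera call takes 0.05 s, during which the arm holds its last target. There are 200 camera calls.

### The job

Roll the three thumbwheels of the desk lockbox so that the code 4-7-2 (left to right as seen from the robot) is lined up on top with the red marks. Only then slide the white cover fully open, take out the black key fob and set it down flat, buttons up, in the wooden tray without dropping it. Leave the code dialled and the cover open, and do not disturb the speaker, the figure or the mug.

Things in the scene. Friction and masses are not known exactly. Their poses are not given: they have to be found in the camera images.
- lockbox: Grey desk lockbox, fixed, 200 x 260 x 75 mm (x, y, z). Origin under its centre, +x away from the robot, +y to its left. Front strip: panel at 75 mm with three thumbwheels along y, red marks on the reading line over the axles. Rear left: compartment, x -27 to 95, y 0 to 120 mm, floor 40 mm and rim 75 mm above the desk, under the sliding cover. Rear right: flat deck at 75 mm, over which the cover slides.
- wheel_left_top (a point): Fixed point: top of the left wheel's rim, 87 mm above the desk, where the set digit shows. Axes as the lockbox. Wheel black, white digits upright for the robot, radius 25 mm, 18 mm wide, axle along the lockbox's y, 12 mm proud of the panel, wheels 42 mm apart. A shut fingertip pressed on top with a few N and drawn along the lockbox's x rolls it by friction, 25 mm per rad.
- wheel_middle_top (a point): Fixed point: top of the middle wheel's rim, 87 mm above the desk, where the set digit shows. Axes as the lockbox. Wheel black, white digits upright for the robot, radius 25 mm, 18 mm wide, axle along the lockbox's y, 12 mm proud of the panel, wheels 42 mm apart. A shut fingertip pressed on top with a few N and drawn along the lockbox's x rolls it by friction, 25 mm per rad.
- wheel_right_top (a point): Fixed point: top of the right wheel's rim, 87 mm above the desk, where the set digit shows. Axes as the lockbox. Wheel black, white digits upright for the robot, radius 25 mm, 18 mm wide, axle along the lockbox's y, 12 mm proud of the panel, wheels 42 mm apart. A shut fingertip pressed on top with a few N and drawn along the lockbox's x rolls it by friction, 25 mm per rad.
- wheel_left (a joint): Left (y = +42 mm) thumbwheel's turn in rad: digit N faces straight up at N x 0.6283. Growing values roll its top along the lockbox's +x (away from the robot) and bring up higher digits. Stops at -0.3 and 5.95 (no way round from 9 to 0). Starts above 4, between 5.4 and 7. No clicks: friction of about 1.2 N at the rim holds it where it is left. Set when within 0.16 rad (4 mm at the rim).
- wheel_middle (a joint): Middle (y = 0) thumbwheel's turn in rad: digit N faces straight up at N x 0.6283. Growing values roll its top along the lockbox's +x (away from the robot) and bring up higher digits. Stops at -0.3 and 5.95 (no way round from 9 to 0). Starts below 7, between 4 and 5.6. No clicks: friction of about 1.2 N at the rim holds it where it is left. Set when within 0.16 rad (4 mm at the rim).
- wheel_right (a joint): Right (y = -42 mm) thumbwheel's turn in rad: digit N faces straight up at N x 0.6283. Growing values roll its top along the lockbox's +x (away from the robot) and bring up higher digits. Stops at -0.3 and 5.95 (no way round from 9 to 0). Starts above 2, between 3.4 and 5. No clicks: friction of about 1.2 N at the rim holds it where it is left. Set when within 0.16 rad (4 mm at the rim).
- cover (a joint): Slide of the white cover in m: 0 shut, 0.12 fully open; grows as it moves along the lockbox's -y (to the right). About 1.5 N of friction; stays where left. It is not blocked by the wheels, but must stay shut until the code is set.
- cover_grip (a point): Top centre of the cover's black grip bar, 104 mm above the desk. Bar 50 mm along the lockbox's x, 12 mm thick along y, 22 mm tall, on the middle of the white cover plate (122 x 124 x 6 mm). Moves with the cover. Frame as the lockbox.
- fob: Loose black car-key fob, lying in the compartment: 60 mm (x) x 32 mm (y) x 14 mm, with an 8 mm steel lug at +x and one red and two grey button dots on top. About 60 g. Origin at the centre of its underside, z up.
- tray: Dark wooden open tray, fixed to the desk, 140 x 140 mm, 22 mm high, 6 mm walls and about 6 mm floor. Origin under its centre. It stands left or right of the lockbox.
- speaker: Bystander, loose: black speaker 55 x 160 x 55 mm, origin under its centre. Stands on the other side of the lockbox from the tray.
- figure: Bystander, loose: small silver toy figure with a round head, 56 mm wide, 85 mm tall. Origin under its centre.
- mug: Bystander, loose: white mug, 80 mm across, 90 mm tall, handle at its +y. Origin under its centre.
There are look-alikes about, which are no part of the job. Of the things that look like the tray, take the one that is farthest to the robot's left at the start.

How it is judged:
By the outcome, as a careful person would: the job done as asked, in the order asked, and still so for the second after the job is handed in, with the robot touching nothing.
It also fails if it takes over 72 s, if anything falls off the work surface, if the arm or the gripper's body presses on something with over 40 N, if the wrist force passes 120 N, or if a joint passes its speed limit or range.

## Working session

There is one attempt and no reset: what is moved stays moved. The work goes in short steps, Python scripts to look and compute and a shell command to move; the robot and the scene stay as the last step left them, time stands still between calls to the robot, and variables do not carry over. Pictures are saved under pics/ and viewed, at most 10 in all, crops included, and the job is handed in when it is done.

```bash
mkdir -p pics; cat > h.py <<'E'
import numpy as np, cv2
from station import env, get_image
def cam(n):
    d=get_image(n); h=d["img"].shape[0]
    d["f"]=h/2/np.tan(np.radians(d["vertical_fov"])/2)
    if "rvec" in d:
        d["R"]=cv2.Rodrigues(np.array(d["rvec"],float))[0]; d["t"]=np.array(d["tvec"],float).ravel()
    return d
def ray(d,u,v):
    r=d["R"].T@np.array([(u-d["cx"])/d["f"],(v-d["cy"])/d["f"],1.]); return -d["R"].T@d["t"],r
def onz(d,u,v,z):
    o,r=ray(d,u,v); return o+r*(z-o[2])/r[2]
def pts(d):
    v,u=np.mgrid[:420,:560]; z=d["z_map"]
    P=np.stack([(u-d["cx"])/d["f"]*z,(v-d["cy"])/d["f"]*z,z],-1)
    return (P-d["t"])@d["R"]
def proj(d,p):
    c=d["R"]@np.array(p,float)+d["t"]; return c[:2]/c[2]*d["f"]+[d["cx"],d["cy"]]
E
python3 - <<'E'
from h import *
for n in("top","side"):
    d=cam(n); cv2.imwrite(f"pics/{n}0.png",d["img"]); print(n,d["f"],-d["R"].T@d["t"],d["R"].round(2).tolist())
    np.savez(f"{n}0.npz",**{k:d[k] for k in d})
print(env.state())
E
```

```text
top 460.2647705345191 [ 318.61844783 -111.41033131 1222.52798895] [[-0.02, -1.0, -0.01], [-0.99, 0.03, -0.15], [0.15, 0.01, -0.99]]
side 546.9652035401263 [  247.63084639 -1278.08579845   768.27882801] [[0.98, -0.19, 0.02], [-0.07, -0.49, -0.87], [0.17, 0.85, -0.49]]
{'time_s': 0.1, 'q': array([ 1.14406636,  0.38418957,  0.01635813,  1.371078  , -0.00628237,
        1.38818995, -0.04651974]), 'joint_vel': array([-0.00143789, -0.00221204, -0.00047847, -0.00307346, -0.0016047 ,
        0.00079364, -0.00050732]), 'joint_efforts': array([ 2.12694395e-03, -6.29139233e+01,  8.46985113e-01, -3.72757459e+01,
        1.69334264e-02,  1.04407902e-02, -5.78566801e-05]), 'tool_pos': array([ 222.28309019, -583.6396365 ,  230.34350528]), 'eef_rot': array([-3.13977766e+00,  3.95343030e-05,  3.63892387e-01]), 'wrist_force': array([-0.39690407,  0.4125108 ,  0.40467969]), 'ft_torque': array([ 0.01658623,  0.01679995, -0.00710419]), 'gripper_force': 0.0, 'grip_width': 1.0029002568733534}
```

View pics/top0.png

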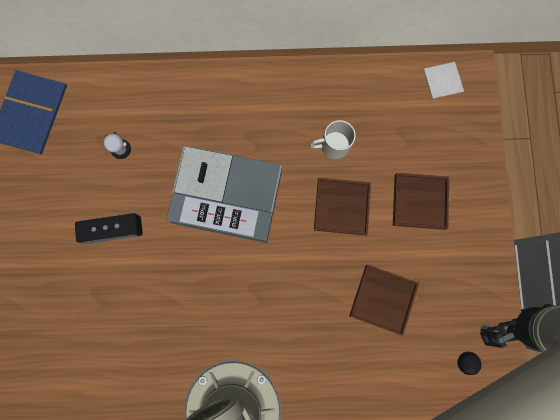

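View pics/side0.png

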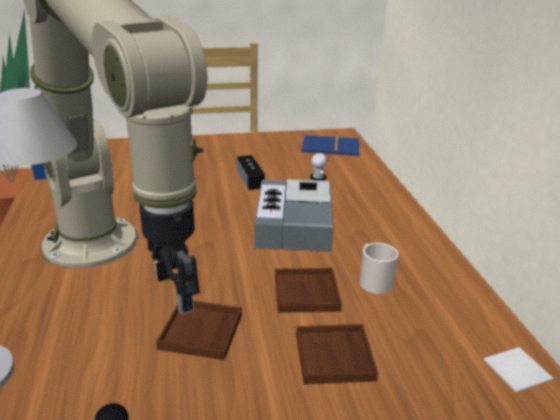

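The top view shows three trays at (343,206), (421,201) and (384,299). Image left is +y, so (343,206) is farthest to the robot's left. The lockbox is at about (225,195), with the cover grip at (202,172) and the wheels at (202,212), (219,215) and (236,218).

```bash
python3 - <<'E'
from h import *
d=dict(np.load("top0.npz")); P=pts(d)
def rect(m,z,name):
    n,l,s,c=cv2.connectedComponentsWithStats(m.astype(np.uint8)); k=1+np.argmax(s[1:,4]); 
    ct=max(cv2.findContours((l==k).astype(np.uint8),0,1)[0],key=cv2.contourArea)
    w=np.array([onz(d,*p[0],z)[:2] for p in ct],np.float32)
    r=cv2.minAreaRect(w); print(name,r, cv2.boxPoints(r).round(1).tolist())
    return r
def win(u0,u1,v0,v1):
    m=np.zeros((420,560),bool); m[v0:v1,u0:u1]=1; return m
hh=P[...,2]
rect(win(150,300,130,260)&(hh>60)&(hh<95),75,"box")
rect(win(305,380,165,245)&(hh>12)&(hh<40),22,"tray")
hsv=cv2.cvtColor(d["img"],cv2.COLOR_BGR2HSV)
rect(win(190,215,155,190)&(hsv[...,2]<70),104,"grip")
rect(win(170,240,140,205)&(hsv[...,2]>150)&(hsv[...,1]<40),81,"cover")
for n,c in dict(L=(202,212),M=(219,215),R=(236,218)).items():
    u,v=c; r=rect(win(u-9,u+9,v-14,v+14)&(hsv[...,2]<90),87,n)
rect(win(90,140,120,170)&(hh>20),60,"figure"); rect(win(305,360,110,165)&(hh>30),90,"mug"); rect(win(60,150,200,250)&(hh>30),55,"speaker")
a=cv2.resize(d["img"][190:240,165:275],(770,350),interpolation=cv2.INTER_CUBIC)
b=cv2.resize(d["img"][165:345,300:460],(222,250))
o=np.zeros((600,770,3),np.uint8);o[:350]=a;o[350:,:222]=b
cv2.imwrite("pics/crop1.png",o)
E
```

```text
box ((543.7109985351562, 10.142532348632812), (260.5250549316406, 201.17657470703125), 76.94056701660156) [[416.29998779296875, -94.0], [612.2999877929688, -139.5], [671.0999755859375, 114.30000305175781], [475.20001220703125, 159.8000030517578]]
tray ((508.4224548339844, -295.5994873046875), (140.77841186523438, 140.82369995117188), 83.0779800415039) [[430.0, -357.0], [569.7999877929688, -374.0], [586.7999877929688, -234.1999969482422], [447.0, -217.1999969482422]]
grip ((589.8709716796875, 61.30361557006836), (15.010445594787598, 51.41097640991211), 77.5846939086914) [[563.2000122070312, 59.5], [613.4000244140625, 48.400001525878906], [616.5999755859375, 63.099998474121094], [566.4000244140625, 74.19999694824219]]
cover ((592.0740966796875, 63.03307342529297), (122.90444946289062, 119.82283782958984), 76.7699966430664) [[519.7000122070312, 16.899999618530273], [636.2999877929688, -10.5], [664.5, 109.0999984741211], [547.7999877929688, 136.60000610351562]]
L ((491.7697448730469, 63.280364990234375), (21.37201690673828, 46.84775161743164), 76.97335052490234) [[466.5, 58.0999984741210
[... 671 characters left out ...]
57421875), 44.241397857666016) [[646.5, 295.3999938964844], [679.9000244140625, 261.1000061035156], [724.5999755859375, 304.6000061035156], [691.0999755859375, 338.8999938964844]]
mug ((666.7835693359375, -275.388916015625), (82.25135040283203, 116.01254272460938), 42.62815475463867) [[597.2000122070312, -260.6000061035156], [675.7999877929688, -345.8999938964844], [736.2999877929688, -290.20001220703125], [657.7999877929688, -204.89999389648438]]
speaker ((461.7368469238281, 313.9985656738281), (61.65916442871094, 164.32455444335938), 6.060404300689697) [[422.3999938964844, 392.3999938964844], [439.79998779296875, 229.0], [501.1000061035156, 235.60000610351562], [483.70001220703125, 399.0]]
```

View pics/crop1.png

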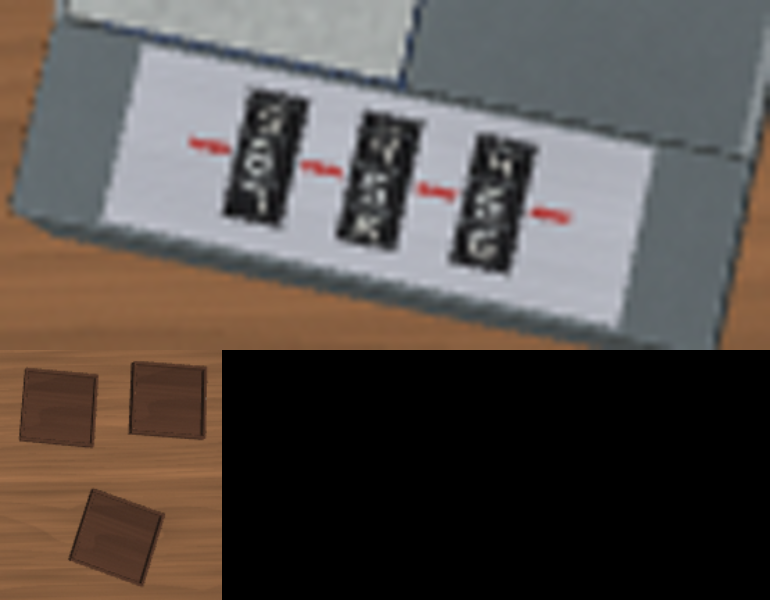

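Crop: the left tray at (343,206) is a plain dark wooden tray, 141 mm square, at world (508,-296), so it is the one. The digits are too small to read here, so I'll move above the wheels and use the wrist camera.

```bash
python3 -m handwheel '[[[2.4,2.9,0],[0,0,-3.4]],[[2.4,2.9,0],[0,0,-3.4]],[[2.4,2.9,0],[0,0,-3.4]],[[2.4,2.9,0],[0,0,-3.4]],[[2.4,2.9,0],[0,0,-3.4]],[[2.4,2.9,0],[0,0,-3.4]],[[2.4,2.9,0],[0,0,-3.4]],[[2.4,2.9,0],[0,0,-3.4]],[[2.4,2.9,0],[0,0,-3.4]],[[2.4,2.9,0],[0,0,-3.4]]]' 0 20
python3 -m handwheel '[[[0,4,0],[0,0,0]],[[0,4,0],[0,0,0]],[[0,4,0],[0,0,0]],[[0,4,0],[0,0,0]],[[0,4,0],[0,0,0]],[[0,4,0],[0,0,0]],[[0,4,0],[0,0,0]],[[0,2,0],[0,0,0]],[[0,0,0],[0,0,0]]]'
python3 - <<'E'
from h import *
s=env.state(); d=cam("wrist"); print(s["time_s"],s["tool_pos"],s["eef_rot"],s["wrist_force"],d["f"],d["cx"],d["cy"],d["tool_from_camera"])
cv2.imwrite("pics/w1.png",d["img"])
E
```

```text
time_s: 0.93
tool_pos: [463.1, -292.4, 231.0]
eef_rot: [-3.141, 0.0, -0.233]
wrist_force: [0.1, -0.4, 0.4]
grip_width: -0.005
gripper_force: 0.0
time_s: 1.68
tool_pos: [461.9, 11.9, 231.3]
eef_rot: [-3.14, 0.0, -0.221]
wrist_force: [-0.3, -0.1, 0.7]
grip_width: 0.001
gripper_force: 0.0
1.6833 [461.88353095  11.91440048 231.34932147] [-3.14017302e+00  1.66651839e-04 -2.20863186e-01] [-0.3012811  -0.13900328  0.70389506] 325.19226210127806 280.0206514749181 209.1067758072759 [[ 8.98810821e-04 -9.65963970e-01 -2.58675088e-01  6.45734923e+01]
 [ 9.99999000e-01  1.15068349e-03 -8.22301323e-04  3.09216566e-02]
 [ 1.09196660e-03 -2.58674090e-01  9.65964038e-01 -1.43942182e+02]
 [ 0.00000000e+00  0.00000000e+00  0.00000000e+00  1.00000000e+00]]
```

View pics/w1.png

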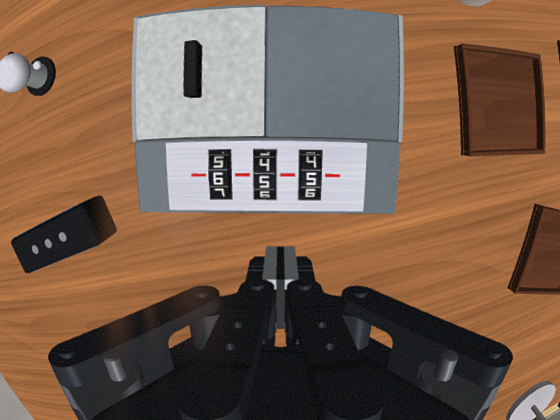

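The wrist view shows the wheels at columns 219, 264 and 311, with the red line at row 175. The left wheel reads about 6, the middle between 4 and 5, and the right between 4 and 5. I'll measure the angles by ray-cylinder intersection.

```bash
cat >> h.py <<'E'
from scipy.spatial.transform import Rotation as Ro
YAW=np.radians(-13.05); EX=np.array([np.cos(YAW),np.sin(YAW),0]); EY=np.array([-EX[1],EX[0],0]); BOX=np.array([543.7,10.1,0])
def box2w(x,y,z): return BOX+EX*x+EY*y+[0,0,z]
def wristT(s):
    T=np.eye(4); T[:3,:3]=Ro.from_euler("xyz",s["eef_rot"]).as_matrix(); T[:3,3]=s["tool_pos"]; return T
def wray(d,T,u,v):
    A=T@np.array(d["tool_from_camera"]); x=np.array([u-d["cx"],v-d["cy"]]); r=np.hypot(*x); th=r/d["f"]
    c=np.r_[x/max(r,1e-9)*np.sin(th),np.cos(th)]; return A[:3,3],A[:3,:3]@c
def wproj(d,T,p):
    A=np.linalg.inv(T@np.array(d["tool_from_camera"])); c=A[:3,:3]@p+A[:3,3]; th=np.arctan2(np.hypot(c[0],c[1]),c[2])
    return c[:2]/np.hypot(c[0],c[1])*th*d["f"]+[d["cx"],d["cy"]]
WX=-62.
def wheels(png):
    s=env.state(); d=cam("wrist"); T=wristT(s); img=d["img"]; hsv=cv2.cvtColor(img,cv2.COLOR_BGR2HSV)
    rm=((hsv[...,0]<8)|(hsv[...,0]>172))&(hsv[...,1]>140)&(hsv[...,2]>120)
    tiles=[]; 
    for n,y in (("L",42),("M",0),("R",-42)):
        # measured axle position from the red mark beside the wheel (panel z=75)
        c=wproj(d,T,box2w(WX,y,87)).round().astype(int); print(n,"pred top px",c,end=" ")
        u0=c[0]-26;v0=c[1]-35
        sub=rm[v0:v0+70,u0:u0+52]; ys,xs=np.nonzero(sub)
        if len(ys)>3:
            o,r=wray(d,T,xs.mean()+u0,ys.mean()+v0); p=o+r*(75-o[2])/r[2]-BOX; print("red mark box x,y",round(p@EX,1),round(p@EY,1),end=" ")
            wx=p@EX
        else: wx=WX
        g=cv2.cvtColor(img,cv2.COLOR_BGR2GRAY)
        m=np.zeros_like(g); m[v0:v0+70,c[0]-9:c[0]+10]=(g[v0:v0+70,c[0]-9:c[0]+10]>110)
        k,l,st,ce=cv2.connectedComponentsWithStats(m,connectivity=8)
        for i in range(1,k):
            if st[i,4]<15 or st[i,4]>250: continue
            uv=[st[i,0]+(st[i,2]-1)/2,st[i,1]+(st[i,3]-1)/2]
            o,r=wray(d,T,*uv); o=o-box2w(wx,y,62); ox,oz,rx,rz=o@EX,o[2],r@EX,r[2]
            a,b,cc=rx*rx+rz*rz,ox*rx+oz*rz,ox*ox+oz*oz-625; D=b*b-a*cc
            if D<0: continue
            t=(-b-D**.5)/a; phi=np.arctan2(ox+t*rx,oz+t*rz); print(" comp",uv,st[i,2:4].tolist(),"phi %.2f"%phi,end=";")
        print(); tiles.append(cv2.resize(img[v0:v0+70,u0:u0+52],(260,350),interpolation=cv2.INTER_CUBIC))
    cv2.imwrite(png,np.hstack(tiles))
E
python3 -c "
from h import *
wheels('pics/w2.png')"
```

```text
L pred top px [212 177] red mark box x,y -62.4 50.6  comp [np.float64(214.5), np.float64(163.0)] [10, 11] phi 0.54; comp [np.float64(214.5), np.float64(179.5)] [10, 12] phi -0.07; comp [np.float64(216.0), np.float64(193.5)] [11, 8] phi -0.70;
M pred top px [258 177] red mark box x,y -62.6 6.4  comp [np.float64(260.5), np.float64(165.5)] [10, 12] phi 0.44; comp [np.float64(260.5), np.float64(182.5)] [10, 12] phi -0.18; comp [np.float64(260.5), np.float64(194.5)] [10, 6] phi -0.75;
R pred top px [305 177] red mark box x,y -62.6 -43.9  comp [np.float64(307.0), np.float64(162.5)] [9, 12] phi 0.57; comp [np.float64(307.0), np.float64(179.0)] [11, 13] phi -0.04; comp [np.float64(306.5), np.float64(193.5)] [10, 8] phi -0.67;
```

View pics/w2.png

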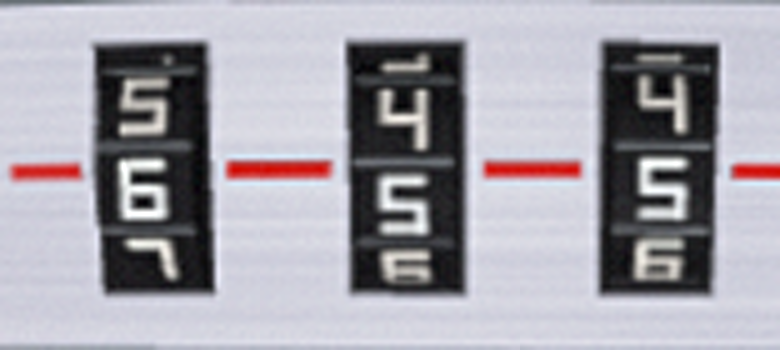

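Current angles are left 3.69, middle 2.96 and right 3.09 rad. The rim drags needed are left -29.5 mm, middle +36 mm and right -46 mm.

```bash
python3 -m handwheel '[[[0.8,1.0,-2.7],[0,0,-0.4]],[[0.8,1.0,-2.7],[0,0,0]],[[0.8,1.0,-2.7],[0,0,0]],[[0.8,1.0,-2.7],[0,0,0]],[[0.8,1.0,-2.7],[0,0,0]],[[0,0,0],[0,0,0]],[[0,0,0],[0,0,0]]]'
```

```text
time_s: 2.37
tool_pos: [501.4, 54.5, 94.8]
eef_rot: [3.14, 0.004, -0.238]
wrist_force: [0.3, -0.9, 1.0]
grip_width: -0.003
gripper_force: 0.0
```

```bash
python3 -m handwheel '[[[0,0.6,-0.3],[0,0,0.4]],[[0,0,-0.4],[0,0,0]],[[0,0,0],[0,0,0]]]'; python3 -m handwheel '[[[0,0,-0.2],[0,0,0]],[[0,0,-0.1],[0,0,0]],[[0,0,0],[0,0,0]]]'
```

```text
time_s: 2.62
tool_pos: [502.8, 61.5, 90.0]
eef_rot: [-3.141, -0.002, -0.23]
wrist_force: [-0.3, -0.4, 0.2]
grip_width: -0.002
gripper_force: 0.0
time_s: 2.87
tool_pos: [502.9, 61.5, 86.9]
eef_rot: [3.142, -0.001, -0.23]
wrist_force: [-1.0, -1.4, 2.8]
grip_width: -0.0
gripper_force: 1.4
```

```bash
python3 -m handwheel '[[[0,0,-0.1],[0,0,0]],[[0,0,0],[0,0,0]]]';python3 -m handwheel '[[[0,0,-0.1],[0,0,0]],[[0,0,0],[0,0,0]]]'
```

```text
time_s: 3.03
tool_pos: [503.7, 61.4, 86.6]
eef_rot: [-3.141, -0.003, -0.23]
wrist_force: [0.4, -2.1, 8.2]
grip_width: -0.0
gripper_force: 3.9
time_s: 3.2
tool_pos: [504.6, 61.2, 86.3]
eef_rot: [-3.141, -0.005, -0.231]
wrist_force: [1.7, -2.9, 12.4]
grip_width: -0.002
gripper_force: 5.7
```

```bash
python3 -m handwheel '[[[-0.2,0.05,0],[0,0,0]],[[-0.4,0.09,0],[0,0,0]],[[-0.4,0.09,0],[0,0,0]],[[-0.4,0.09,0],[0,0,0]],[[-0.4,0.09,0],[0,0,0]],[[-0.1,0.02,0],[0,0,0]],[[0,0,0],[0,0,0]]]'; python3 -m handwheel '[[[0,0,1.0],[0,0,0]],[[0,0,1.0],[0,0,0]],[[-0.4,-0.5,4],[0,0,0]],[[-1,-1,4],[0,0,0]],[[-1,-1,4],[0,0,0]],[[0,0,0],[0,0,0]],[[0,0,0],[0,0,0]]]'; python3 -c "
from h import *
wheels('pics/w3.png'); print(env.state()['tool_pos'])"
```

```text
time_s: 3.78
tool_pos: [485.4, 65.6, 86.6]
eef_rot: [-3.141, -0.005, -0.23]
wrist_force: [-1.7, -2.1, 15.2]
grip_width: 0.003
gripper_force: 7.8
time_s: 4.37
tool_pos: [460.9, 41.3, 226.1]
eef_rot: [-3.141, -0.006, -0.231]
wrist_force: [-0.9, -0.1, -1.0]
grip_width: -0.0
gripper_force: 0.0
L pred top px [246 170] red mark box x,y -62.5 45.7  comp [np.float64(248.0), np.float64(157.5)] [9, 12] phi 0.45; comp [np.float64(246.0), np.float64(184.5)] [19, 40] phi -0.58; comp [np.float64(247.0), np.float64(166.0)] [17, 1] phi 0.14; comp [np.float64(248.0), np.float64(174.5)] [11, 12] phi -0.16; comp [np.float64(248.5), np.float64(188.0)] [10, 7] phi -0.78;
M pred top px [294 169] red mark box x,y -62.4 2.4  comp [np.float64(295.5), np.float64(157.5)] [10, 12] phi 0.44; comp [np.float64(295.5), np.float64(175.0)] [10, 13] phi -0.19; comp [np.float64(295.5), np.float64(188.0)] [10, 7] phi -0.79;
R pred top px [341 170] red mark box x,y -62.3 -39.9  comp [np.float64(342.5), np.float64(155.0)] [10, 11] phi 0.55; comp [np.float64(343.0), np.float64(172.0)] [11, 13] phi -0.07; comp [np.float64(341.5), np.float64(180.0)] [18, 1] phi -0.38; comp [np.float64(341.5), np.float64(186.5)] [10, 8] phi -0.70;
[460.05222802  41.5811126  224.02138952]
```

View pics/w3.png

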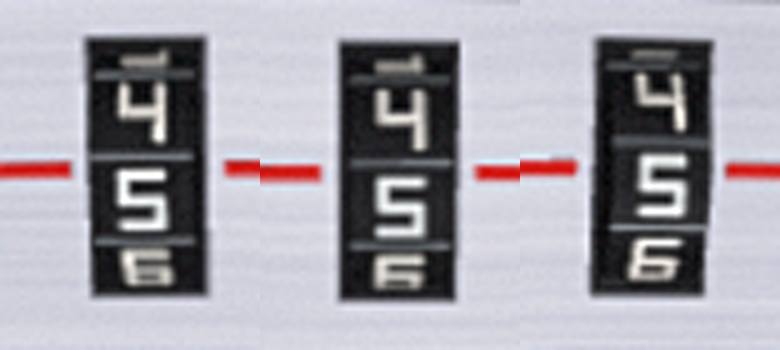

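The left wheel now shows 5 just below the line (2.98 rad): an 18 mm drag rolled it 17.8 mm, so friction rolling works. Remaining on the left: -11.7 mm.

```bash
python3 -m handwheel '[[[0.76,0.41,-2.7],[0,0,0]],[[0.76,0.41,-2.7],[0,0,0]],[[0.76,0.41,-2.7],[0,0,0]],[[0.76,0.41,-2.7],[0,0,0]],[[0.76,0.41,-2.6],[0,0,0]],[[0,0,0],[0,0,0]],[[0,0,-0.2],[0,0,0]],[[0,0,-0.2],[0,0,0]],[[0,0,0],[0,0,0]]]'
```

```text
time_s: 5.17
tool_pos: [500.2, 62.4, 86.7]
eef_rot: [-3.14, -0.004, -0.229]
wrist_force: [1.5, -2.4, 19.6]
grip_width: 0.002
gripper_force: 9.9
```

```bash
python3 -m handwheel '[[[-0.2,0.05,0.1],[0,0,0]],[[-0.4,0.09,0],[0,0,0]],[[-0.4,0.09,0],[0,0,0]],[[-0.15,0.03,0],[0,0,0]],[[0,0,0],[0,0,0]],[[0,0,0],[0,0,0]]]'
```

```text
time_s: 5.67
tool_pos: [487.3, 65.4, 86.8]
eef_rot: [-3.141, -0.002, -0.229]
wrist_force: [-0.7, -0.0, 16.1]
grip_width: 0.0
gripper_force: 7.9
```

```bash
python3 -m handwheel '[[[0,0,1],[0,0,0]],[[0,0,1],[0,0,0]],[[-0.75,-2.05,0],[0,0,0]],[[-0.75,-2.05,0],[0,0,0]],[[0,0,0],[0,0,0]],[[0,0,-1.0],[0,0,0]],[[0,0,-0.5],[0,0,0]],[[0,0,-0.3],[0,0,0]],[[0,0,-0.2],[0,0,0]],[[0,0,0],[0,0,0]]]'
```

```text
time_s: 6.5
tool_pos: [471.4, 24.5, 86.2]
eef_rot: [3.141, 0.0, -0.228]
wrist_force: [-4.0, -1.5, 9.3]
grip_width: -0.001
gripper_force: 5.0
```

Drag +20 mm, then lift, return, and drag again.

```bash
python3 -m handwheel '[[[0.2,-0.05,0],[0,0,0]],[[0.4,-0.09,0],[0,0,0]],[[0.4,-0.09,0],[0,0,0]],[[0.4,-0.09,0],[0,0,0]],[[0.4,-0.09,0],[0,0,0]],[[0.15,-0.04,0],[0,0,0]],[[0,0,0],[0,0,0]],[[0,0,0],[0,0,0]]]'; python3 -m handwheel '[[[0,0,1],[0,0,0]],[[0,0,0.5],[0,0,0]],[[-1.85,0.42,0],[0,0,0]],[[0,0,0],[0,0,0]],[[0,0,0],[0,0,0]],[[0,0,-0.8],[0,0,0]],[[0,0,-0.4],[0,0,0]],[[0,0,-0.3],[0,0,0]],[[0,0,0],[0,0,0]]]'
```

```text
time_s: 7.17
tool_pos: [492.4, 19.6, 86.8]
eef_rot: [-3.141, -0.003, -0.229]
wrist_force: [0.8, -2.2, 8.5]
grip_width: 0.002
gripper_force: 4.2
time_s: 7.92
tool_pos: [473.3, 23.2, 86.6]
eef_rot: [3.142, -0.001, -0.23]
wrist_force: [-2.9, -1.1, 11.1]
grip_width: 0.002
gripper_force: 5.6
```

```bash
python3 -m handwheel '[[[0.2,-0.05,0],[0,0,0]],[[0.4,-0.09,0],[0,0,0]],[[0.4,-0.09,0],[0,0,0]],[[0.35,-0.08,0],[0,0,0]],[[0,0,0],[0,0,0]],[[0,0,0],[0,0,0]]]'; python3 -m handwheel '[[[0,0,1],[0,0,0]],[[0,0,1],[0,0,0]],[[-0.8,0.2,4],[0,0,0]],[[-0.8,0.2,4],[0,0,0]],[[-0.8,0.2,4],[0,0,0]],[[0,0,0],[0,0,0]],[[0,0,0],[0,0,0]]]'; python3 -c "
from h import *
wheels('pics/w4.png'); print(env.state()['tool_pos'])"
```

```text
time_s: 8.42
tool_pos: [487.9, 19.8, 86.9]
eef_rot: [-3.141, -0.004, -0.23]
wrist_force: [1.6, -1.8, 10.6]
grip_width: -0.0
gripper_force: 5.1
time_s: 9.0
tool_pos: [463.0, 26.7, 229.0]
eef_rot: [-3.141, -0.006, -0.229]
wrist_force: [0.5, 0.1, -1.4]
grip_width: 0.001
gripper_force: 0.0
L pred top px [231 175] red mark box x,y -62.6 52.0  comp [np.float64(233.5), np.float64(155.5)] [10, 10] phi 0.77; comp [np.float64(233.0), np.float64(172.0)] [9, 13] phi 0.13; comp [np.float64(233.5), np.float64(187.5)] [10, 10] phi -0.47;
M pred top px [278 175] red mark box x,y -62.4 3.8  comp [np.float64(280.0), np.float64(156.5)] [9, 10] phi 0.70; comp [np.float64(279.0), np.float64(164.0)] [17, 1] phi 0.40; comp [np.float64(280.5), np.float64(173.0)] [10, 13] phi 0.08; comp [np.float64(280.0), np.float64(188.5)] [11, 10] phi -0.54;
R pred top px [325 175] red mark box x,y -62.6 -44.0  comp [np.float64(327.5), np.float64(160.0)] [10, 11] phi 0.58; comp [np.float64(327.5), np.float64(177.0)] [10, 13] phi -0.05; comp [np.float64(325.5), np.float64(191.0)] [10, 9] phi -0.65;
[462.05944082  26.39291315 226.90889197]
```

View pics/w4.png

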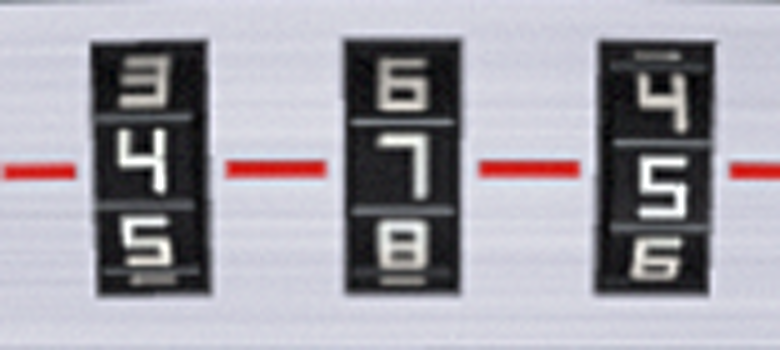

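The left wheel reads 4 (+0.13 rad), the middle 7 (+0.08) and the right still 5. Next the right wheel, then small touch-ups.

```bash
python3 -m handwheel '[[[0.5,-0.95,-2.8],[0,0,0]],[[0.5,-0.95,-2.8],[0,0,0]],[[0.5,-0.95,-2.8],[0,0,0]],[[0.3,-0.95,-2.8],[0,0,0]],[[0.2,-0.95,-2.2],[0,0,0]],[[0,0,0],[0,0,0]],[[0,0,-0.4],[0,0,0]],[[0,0,-0.3],[0,0,0]],[[0,0,0],[0,0,0]]]'
```

```text
time_s: 9.8
tool_pos: [484.4, -22.2, 86.4]
eef_rot: [3.142, -0.005, -0.23]
wrist_force: [3.6, -4.8, 15.0]
grip_width: 0.002
gripper_force: 7.5
```

```bash
python3 -m handwheel '[[[-0.2,0.05,0],[0,0,0]],[[-0.4,0.09,0],[0,0,0]],[[-0.4,0.09,0],[0,0,0]],[[-0.4,0.09,0],[0,0,0]],[[-0.4,0.09,0],[0,0,0]],[[-0.2,0.05,0],[0,0,0]],[[0,0,0],[0,0,0]]]'; python3 -m handwheel '[[[0,0,1],[0,0,0]],[[0,0,0.5],[0,0,0]],[[2.0,-0.46,0],[0,0,0]],[[0,0,0],[0,0,0]],[[0,0,0],[0,0,0]],[[0,0,-0.8],[0,0,0]],[[0,0,-0.4],[0,0,0]],[[0,0,-0.3],[0,0,0]],[[0,0,0],[0,0,0]]]';  python3 -m handwheel '[[[-0.2,0.05,0],[0,0,0]],[[-0.4,0.09,0],[0,0,0]],[[-0.4,0.09,0],[0,0,0]],[[-0.4,0.09,0],[0,0,0]],[[-0.4,0.09,0],[0,0,0]],[[-0.2,0.05,0],[0,0,0]],[[0,0,0],[0,0,0]]]'; python3 -m handwheel '[[[0,0,1],[0,0,0]],[[0,0,1],[0,0,0]],[[-0.3,0.8,4],[0,0,0]],[[-0.2,0.8,4],[0,0,0]],[[-0.1,0.8,4],[0,0,0]],[[0,0,0],[0,0,0]],[[0,0,0],[0,0,0]]]'; python3 -c "
from h import *
wheels('pics/w5.png'); print(env.state()['tool_pos'])"
```

```text
time_s: 10.38
tool_pos: [462.6, -17.2, 86.1]
eef_rot: [3.141, -0.002, -0.23]
wrist_force: [-3.7, -2.0, 18.8]
grip_width: -0.002
gripper_force: 9.7
time_s: 11.13
tool_pos: [484.0, -21.7, 86.5]
eef_rot: [-3.141, -0.006, -0.23]
wrist_force: [3.7, -1.8, 13.4]
grip_width: 0.003
gripper_force: 6.6
time_s: 11.72
tool_pos: [462.4, -16.7, 86.1]
eef_rot: [3.142, -0.003, -0.23]
wrist_force: [-3.1, -0.9, 16.6]
grip_width: -0.001
gripper_force: 8.1
time_s: 12.3
tool_pos: [456.9, 8.2, 227.5]
eef_rot: [-3.141, -0.005, -0.228]
wrist_force: [-0.1, 0.2, -0.5]
grip_width: -0.001
gripper_force: 0.0
L pred top px [210 173] red mark box x,y -62.6 44.8  comp [np.float64(211.5), np.float64(154.5)] [10, 10] phi 0.75; comp [np.float64(211.5), np.float64(170.0)] [10, 13] phi 0.15; comp [np.float64(212.5), np.float64(186.5)] [10, 10] phi -0.50; comp [np.float64(214.0), np.float64(193.5)] [9, 2] phi -0.92;
M pred top px [256 173] red mark box x,y -62.7 9.4  comp [np.float64(258.0), np.float64(154.5)] [9, 10] phi 0.72; comp [np.float64(258.0), np.float64(171.0)] [11, 13] phi 0.10; comp [np.float64(256.0), np.float64(187.0)] [19, 41] phi -0.53; comp [np.float64(258.5), np.float64(186.5)] [10, 10] phi -0.51; comp [np.float64(259.5), np.float64(193.5)] [8, 2] phi -0.93;
R pred top px [304 173] red mark box x,y -62.6 -44.6  comp [np.float64(305.5), np.float64(164.5)] [10, 12] phi 0.33; comp [np.float64(305.5), np.float64(181.5)] [10, 12] phi -0.29; comp [np.float64(304.5), np.float64(192.0)] [10, 5] phi -0.82;
[455.8039976    7.5545901  225.50109691]
```

The right wheel is at about 1.59 rad (remaining -8 mm). Each stroke loses about 3 mm, so I'll finish the right wheel and trim the middle and left back.

```bash
python3 -m handwheel '[[[0.46,-0.55,-2.8],[0,0,0]],[[0.46,-0.55,-2.8],[0,0,0]],[[0.46,-0.55,-2.8],[0,0,0]],[[0.46,-0.55,-2.8],[0,0,0]],[[0.46,-0.55,-2.1],[0,0,0]],[[0,0,0],[0,0,0]],[[0,0,-0.4],[0,0,0]],[[0,0,-0.3],[0,0,0]],[[0,0,0],[0,0,0]]]'; python3 -m handwheel '[[[-0.35,0.08,0],[0,0,0]],[[-0.4,0.09,0],[0,0,0]],[[-0.35,0.08,0],[0,0,0]],[[0,0,0],[0,0,0]],[[0,0,0],[0,0,0]]]'
```

```text
time_s: 13.1
tool_pos: [481.2, -21.2, 86.7]
eef_rot: [-3.142, -0.005, -0.231]
wrist_force: [2.3, -2.6, 19.0]
grip_width: 0.001
gripper_force: 9.4
time_s: 13.52
tool_pos: [469.4, -18.5, 86.7]
eef_rot: [3.141, -0.004, -0.231]
wrist_force: [-1.6, -2.1, 22.3]
grip_width: 0.002
gripper_force: 11.2
```

```bash
python3 -m handwheel '[[[0,0,1],[0,0,0]],[[0,0,1],[0,0,0]],[[0.8,2,0],[0,0,0]],[[0.8,2,0],[0,0,0]],[[0,0,0],[0,0,0]],[[0,0,-1.0],[0,0,0]],[[0,0,-0.6],[0,0,0]],[[0,0,-0.3],[0,0,0]],[[0,0,0],[0,0,0]]]';python3 -m handwheel '[[[-0.25,0.06,0],[0,0,0]],[[-0.25,0.06,0],[0,0,0]],[[0,0,0],[0,0,0]],[[0,0,0],[0,0,0]],[[0,0,1],[0,0,0]],[[0,0,1],[0,0,0]],[[0.7,2,0],[0,0,0]],[[0.7,2,0],[0,0,0]],[[0,0,0],[0,0,0]]]';python3 -m handwheel '[[[0,0,-1.0],[0,0,0]],[[0,0,-0.6],[0,0,0]],[[0,0,-0.3],[0,0,0]],[[0,0,0],[0,0,0]],[[-0.3,0.07,0],[0,0,0]],[[-0.3,0.07,0],[0,0,0]],[[0,0,0],[0,0,0]],[[0,0,0],[0,0,0]]]';  python3 -m handwheel '[[[0,0,1],[0,0,0]],[[0,0,1],[0,0,0]],[[-0.8,-1,4],[0,0,0]],[[-0.9,-1.3,4],[0,0,0]],[[-0.9,-1.4,4],[0,0,0]],[[0,0,0],[0,0,0]],[[0,0,0],[0,0,0]]]'; python3 -c "
from h import *
wheels('pics/w6.png'); print(env.state()['tool_pos'])"
```

```text
time_s: 14.27
tool_pos: [485.3, 21.3, 86.9]
eef_rot: [-3.141, -0.004, -0.231]
wrist_force: [1.3, -0.3, 11.8]
grip_width: -0.001
gripper_force: 6.1
time_s: 15.02
tool_pos: [493.2, 67.2, 106.4]
eef_rot: [-3.139, -0.0, -0.226]
wrist_force: [-1.0, 1.1, 0.7]
grip_width: 0.0
gripper_force: 0.0
time_s: 15.68
tool_pos: [486.8, 63.5, 87.0]
eef_rot: [3.141, -0.001, -0.231]
wrist_force: [-0.8, 0.4, 7.8]
grip_width: 0.0
gripper_force: 3.7
time_s: 16.27
tool_pos: [462.5, 27.9, 226.8]
eef_rot: [-3.141, -0.006, -0.232]
wrist_force: [0.3, -0.0, -0.4]
grip_width: -0.003
gripper_force: 0.0
L pred top px [232 175] red mark box x,y -62.6 48.1  comp [np.float64(233.5), np.float64(160.5)] [10, 12] phi 0.55; comp [np.float64(233.5), np.float64(177.0)] [10, 13] phi -0.06; comp [np.float64(235.0), np.float64(191.5)] [11, 8] phi -0.68;
M pred top px [279 174] red mark box x,y -62.5 4.8  comp [np.float64(281.0), np.float64(159.0)] [9, 11] phi 0.58; comp [np.float64(281.5), np.float64(176.0)] [10, 13] phi -0.04; comp [np.float64(281.5), np.float64(190.5)] [10, 10] phi -0.65;
R pred top px [326 174] red mark box x,y -62.6 -37.5  comp [np.float64(332.0), np.float64(157.5)] [3, 10] phi 0.66; comp [np.float64(328.5), np.float64(174.0)] [10, 13] phi 0.04; comp [np.float64(327.5), np.float64(189.0)] [10, 9] phi -0.56;
[461.67979372  28.3872925  224.88480732]
```

View pics/w6.png

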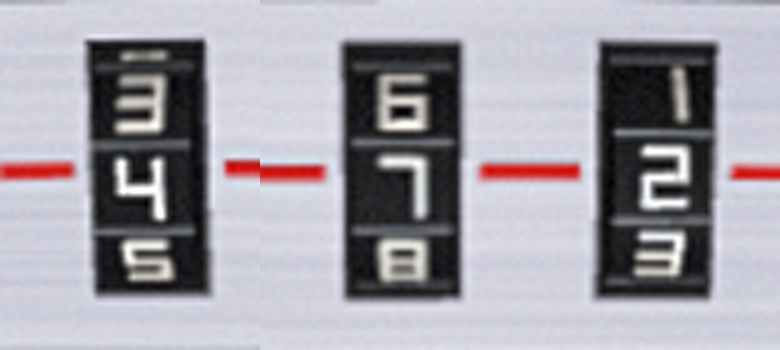

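The code reads 4-7-2, all within 0.06 rad. Next is the cover grip at world (590,61,104).

```bash
python3 -m handwheel '[[[3.2,0.8,-1.5],[0,0,0]],[[3.2,0.8,-1.5],[0,0,0]],[[3.2,0.8,-1.5],[0,0,0]],[[3.2,0.85,-1.5],[0,0,0]],[[0,0,-1.5],[0,0,0]],[[0,0,0],[0,0,0]],[[0,0,0],[0,0,0]]]' 4.5 20; python3 -m handwheel '[[[0,0,-2.0],[0,0,0]],[[0,0,-2.0],[0,0,0]],[[0,0,-1.8],[0,0,0]],[[0,0,0],[0,0,0]],[[0,0,0],[0,0,0]]]'
```

```text
time_s: 16.9
tool_pos: [587.8, 61.8, 146.4]
eef_rot: [3.141, 0.005, -0.229]
wrist_force: [-0.0, -0.4, 1.1]
grip_width: 0.525
gripper_force: 0.0
time_s: 17.32
tool_pos: [588.7, 61.2, 91.5]
eef_rot: [3.141, 0.0, -0.23]
wrist_force: [-0.4, -0.2, -0.3]
grip_width: 0.525
gripper_force: 0.0
```

```bash
python3 -m handwheel '[[[0,0,0],[0,0,0]],[[0,0,0],[0,0,0]],[[0,0,0],[0,0,0]],[[0,0,0],[0,0,0]]]' 0.8 20
```

```text
time_s: 17.65
tool_pos: [590.3, 61.5, 92.6]
eef_rot: [-3.141, -0.003, -0.23]
wrist_force: [-1.6, -1.0, 7.2]
grip_width: 0.139
gripper_force: 24.3
```

```bash
python3 -m handwheel '[[[-0.23,-0.97,0.1],[0,0,0]],[[-0.45,-1.95,0],[0,0,0]],[[-0.45,-1.95,0],[0,0,0]],[[-0.45,-1.95,0],[0,0,0]],[[-0.45,-1.95,0],[0,0,0]],[[-0.45,-1.95,0],[0,0,0]],[[-0.23,-0.97,0],[0,0,0]],[[0,0,0],[0,0,0]],[[0,0,0],[0,0,0]]]'
```

```text
time_s: 18.4
tool_pos: [563.2, -55.4, 92.8]
eef_rot: [-3.141, -0.002, -0.23]
wrist_force: [0.6, 1.3, 2.6]
grip_width: 0.133
gripper_force: 24.1
```

```bash
python3 -m handwheel '[[[-0.05,-0.2,0],[0,0,0]],[[-0.05,-0.2,0],[0,0,0]],[[0,0,0],[0,0,0]]]'; python3 -m handwheel '[[[0.1,0.3,0],[0,0,0]],[[0,0,0],[0,0,0]],[[0,0,0],[0,0,0]],[[0,0,0],[0,0,0]]]' 4.5; python3 -m handwheel '[[[0,0,2],[0,0,0]],[[0,0,3],[0,0,0]],[[0,0,4],[0,0,0]],[[-1,3,4],[0,0,0]],[[-1,3,1],[0,0,0]],[[-1,3,0],[0,0,0]],[[-1,2,0],[0,0,0]],[[0,0,0],[0,0,0]],[[0,0,0],[0,0,0]]]' 
python3 - <<'E'
from h import *
s=env.state(); d=cam("wrist"); T=wristT(s); print(s["tool_pos"])
cv2.imwrite("pics/w7.png",d["img"])
E
```

```text
time_s: 18.65
tool_pos: [563.1, -55.6, 92.7]
eef_rot: [-3.137, -0.003, -0.226]
wrist_force: [4.9, 7.9, 0.4]
grip_width: 0.133
gripper_force: 23.8
time_s: 18.98
tool_pos: [562.0, -56.9, 91.5]
eef_rot: [3.141, 0.001, -0.23]
wrist_force: [-0.2, 0.5, -0.1]
grip_width: 0.529
gripper_force: 0.0
time_s: 19.73
tool_pos: [523.7, 49.1, 224.7]
eef_rot: [3.141, -0.0, -0.227]
wrist_force: [-0.1, -0.9, 0.3]
grip_width: 0.523
gripper_force: 0.0
[523.71810832  49.08105153 224.69631929]
```

View pics/w7.png

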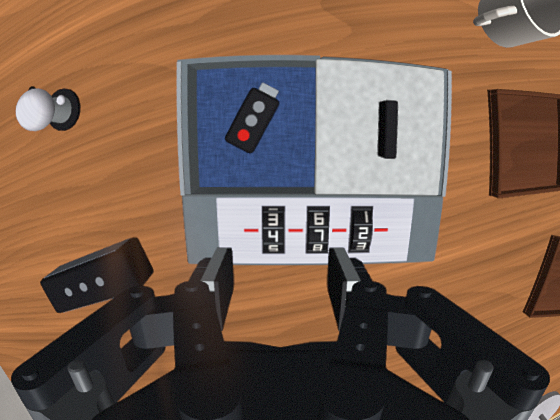

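The cover is fully open against its stop. The fob lies at about (252,120) with its lug at (269,90), so it is turned. I'll measure it next.

```bash
cat >> h.py <<'E'
def fob():
    s=env.state(); d=cam("wrist"); T=wristT(s); h=cv2.cvtColor(d["img"],cv2.COLOR_BGR2HSV)
    g=wproj(d,T,box2w(34,60,54)).astype(int); m=np.zeros((420,560),np.uint8); sl=np.s_[g[1]-48:g[1]+48,g[0]-48:g[0]+48]
    red=((h[...,0]<8)|(h[...,0]>172))&(h[...,1]>140)&(h[...,2]>100); grey=(h[...,1]<70)&(h[...,2]<150)
    m[sl]=((h[...,1]<110)&(h[...,2]<60)|red)[sl]; m=cv2.morphologyEx(m,cv2.MORPH_CLOSE,np.ones((9,9),np.uint8))
    k,l,st,_=cv2.connectedComponentsWithStats(m); print([x for x in st[1:].tolist() if x[4]>80])
    ci=np.hypot(*( _[1:]-g).T)+1e3*(st[1:,4]<400); i=1+np.argmin(ci)
    ct=max(cv2.findContours((l==i).astype(np.uint8),0,1)[0],key=cv2.contourArea)
    def pl(u,v,z):
        o,r=wray(d,T,u,v); return (o+r*(z-o[2])/r[2])
    w=np.array([pl(*p[0],54)[:2] for p in ct],np.float32); r=cv2.minAreaRect(w); print(r,cv2.boxPoints(r).round(1).tolist())
    mm=np.zeros_like(m); mm[sl]=red[sl]; v,u=np.nonzero(mm); rp=pl(u.mean(),v.mean(),54); print("red",rp)
    a=np.degrees(np.arctan2(*(np.array(r[0])-rp[:2])[::-1])); print("yaw ~",a,"in box",np.array([EX,EY])@(np.r_[r[0],0]-BOX))
    return s,d,T
E
python3 -c "
from h import *
s,d,T=fob(); print(s['tool_pos'],s['eef_rot'])"
```

```text
[[224, 89, 53, 65, 1727]]
((596.7048950195312, 60.42451095581055), (31.077987670898438, 58.60098648071289), 48.172386169433594) [[564.5, 68.4000015258789], [608.2000122070312, 29.299999237060547], [628.9000244140625, 52.5], [585.2000122070312, 91.5]]
red [585.13372005  71.61253427  54.        ]
yaw ~ -44.035515257880945 in box [40.27261978 60.99337173]
[524.13605773  47.50272586 224.43537691] [ 3.14074995e+00 -2.98884716e-04 -2.29558910e-01]
```

```bash
python3 -m handwheel '[[[1.82,0.32,-2.5],[0,0,-7.15]],[[1.82,0.32,-2.5],[0,0,-7.15]],[[1.82,0.32,-2.5],[0,0,-7.15]],[[1.8,0.33,-2.5],[0,0,-7.15]],[[0,0,-1.5],[0,0,0]],[[0,0,0],[0,0,0]],[[0,0,0],[0,0,0]],[[0,0,0],[0,0,0]]]' 5.5 25
```

```text
time_s: 20.5
tool_pos: [597.3, 60.1, 110.5]
eef_rot: [-3.141, -0.001, -0.729]
wrist_force: [0.9, -0.4, 0.6]
grip_width: 0.644
gripper_force: 0.0
```

```bash
python3 -m handwheel '[[[0,0,-2.2],[0,0,0]],[[0,0,-2.2],[0,0,0]],[[0,0,-1.5],[0,0,0]],[[0,0,-0.6],[0,0,0]],[[0,0,0],[0,0,0]],[[0,0,0],[0,0,0]],[[0,0,0],[0,0,0]]]' ; python3 -m handwheel '[[[0,0,0],[0,0,0]],[[0,0,0],[0,0,0]],[[0,0,0],[0,0,0]],[[0,0,0],[0,0,0]],[[0,0,0],[0,0,0]]]' 2.4 30
```

```text
time_s: 21.08
tool_pos: [598.0, 61.1, 46.4]
eef_rot: [-3.139, -0.002, -0.729]
wrist_force: [0.1, -0.6, 0.7]
grip_width: 0.64
gripper_force: 0.0
time_s: 21.5
tool_pos: [597.7, 61.2, 45.8]
eef_rot: [-3.14, -0.002, -0.729]
wrist_force: [-0.9, 0.6, 6.8]
grip_width: 0.359
gripper_force: 30.5
```

```bash
python3 -m handwheel '[[[0,0,0],[0,0,0]],[[0,0,0],[0,0,0]],[[0,0,-0.3],[0,0,0]],[[0,0,0],[0,0,0]]]' 4.6; python3 -m handwheel '[[[0,0,0],[0,0,0]],[[0,0,0],[0,0,0]],[[0,0,0],[0,0,0]],[[0,0,0],[0,0,0]],[[0,0,0],[0,0,0]]]' 2.4 40;  python3 -m handwheel '[[[0,0,0.5],[0,0,0]],[[0,0,1],[0,0,0]],[[0,0,2],[0,0,0]],[[0,0,3],[0,0,0]],[[0,0,3],[0,0,0]],[[0,0,3],[0,0,0]],[[0,0,0],[0,0,0]],[[0,0,0],[0,0,0]]]'
```

```text
time_s: 21.83
tool_pos: [596.3, 61.0, 40.6]
eef_rot: [3.141, 0.001, -0.729]
wrist_force: [-0.9, 0.3, -0.2]
grip_width: 0.541
gripper_force: 0.0
time_s: 22.25
tool_pos: [596.7, 61.0, 41.3]
eef_rot: [3.141, 0.0, -0.729]
wrist_force: [-0.4, 0.1, -1.0]
grip_width: 0.364
gripper_force: 40.3
time_s: 22.92
tool_pos: [598.3, 61.4, 169.8]
eef_rot: [-3.137, -0.004, -0.729]
wrist_force: [0.5, -0.4, -1.2]
grip_width: 0.366
gripper_force: 40.4
```

```bash
python3 -m handwheel '[[[-0.9,-3.57,0],[0,0,0]],[[-0.9,-3.57,0],[0,0,0]],[[-0.9,-3.57,0],[0,0,0]],[[-0.9,-3.57,0],[0,0,0]],[[-0.9,-3.57,0],[0,0,0]],[[-0.9,-3.57,0],[0,0,0]],[[-0.9,-3.57,0],[0,0,0]],[[-0.9,-3.57,0],[0,0,0]],[[-0.9,-3.57,0],[0,0,0]],[[-0.9,-3.57,0],[0,0,0]],[[0,0,0],[0,0,0]],[[0,0,0],[0,0,0]]]'; python3 -m handwheel '[[[0,0,-3],[0,0,0]],[[0,0,-3],[0,0,0]],[[0,0,-3],[0,0,0]],[[0,0,-2.5],[0,0,0]],[[0,0,-2],[0,0,0]],[[0,0,-1],[0,0,0]],[[0,0,0],[0,0,0]],[[0,0,0],[0,0,0]],[[0,0,0],[0,0,0]]]'
```

```text
time_s: 23.92
tool_pos: [504.6, -298.9, 165.2]
eef_rot: [3.14, 0.002, -0.735]
wrist_force: [0.7, 1.3, -1.0]
grip_width: 0.359
gripper_force: 40.3
time_s: 24.67
tool_pos: [508.0, -296.0, 23.0]
eef_rot: [-3.141, -0.002, -0.728]
wrist_force: [0.2, -1.0, -0.2]
grip_width: 0.366
gripper_force: 40.3
```

```bash
python3 -m handwheel '[[[0,0,-0.5],[0,0,0]],[[0,0,-0.5],[0,0,0]],[[0,0,-0.1],[0,0,0]],[[0,0,0],[0,0,0]],[[0,0,0],[0,0,0]],[[0,0,0],[0,0,0]]]'; python3 -m handwheel '[[[0,0,-0.2],[0,0,0]],[[0,0,0],[0,0,0]],[[0,0,0],[0,0,0]],[[0,0,0],[0,0,0]]]'
```

```text
time_s: 25.17
tool_pos: [506.9, -296.1, 10.6]
eef_rot: [-3.141, -0.0, -0.729]
wrist_force: [0.3, -0.3, 0.1]
grip_width: 0.366
gripper_force: 40.3
time_s: 25.5
tool_pos: [506.8, -296.0, 8.4]
eef_rot: [-3.142, 0.0, -0.729]
wrist_force: [-0.5, 1.7, -0.9]
grip_width: 0.362
gripper_force: 40.3
```

```bash
python3 -m handwheel '[[[0,0,-0.1],[0,0,0]],[[0,0,0],[0,0,0]],[[0,0,0],[0,0,0]]]'; python3 -m handwheel '[[[0,0,-0.1],[0,0,0]],[[0,0,0],[0,0,0]],[[0,0,0],[0,0,0]]]'
```

```text
time_s: 25.75
tool_pos: [506.7, -295.9, 7.4]
eef_rot: [-3.142, 0.0, -0.729]
wrist_force: [-0.8, -0.4, -1.8]
grip_width: 0.362
gripper_force: 40.3
time_s: 26.0
tool_pos: [506.9, -296.0, 7.2]
eef_rot: [3.142, -0.0, -0.729]
wrist_force: [-2.7, 1.7, 7.2]
grip_width: 0.362
gripper_force: 41.1
```

Contact came at the expected height. Release, retreat and check.

```bash
python3 -m handwheel '[[[0,0,0],[0,0,0]],[[0,0,0],[0,0,0]],[[0,0,0],[0,0,0]],[[0,0,0],[0,0,0]]]' 4.8; python3 -m handwheel '[[[0,0,1],[0,0,0]],[[0,0,2],[0,0,0]],[[0,0,4],[0,0,0]],[[0,0,4],[0,0,0]],[[0,0,4],[0,0,0]],[[0,0,4],[0,0,0]],[[-0.5,1,3],[0,0,0]],[[0,2.5,0],[0,0,4]],[[0,2.5,0],[0,0,4]],[[0,2.5,0],[0,0,4]],[[0,0,0],[0,0,0]],[[0,0,0],[0,0,0]]]'
python3 - <<'E'
from h import *
s=env.state(); d=cam("wrist"); t=cam("top"); print(s["tool_pos"],s["time_s"])
a=cv2.resize(d["img"],(400,300)); b=cv2.resize(t["img"][90:270,60:460],(800,360))[:300]
T=wristT(s); cv2.imwrite("pics/f.png",np.vstack([np.hstack([a,cv2.resize(d["img"][60:260,150:420],(400,300))]),b]))
E
```

```text
time_s: 26.33
tool_pos: [506.8, -296.0, 6.3]
eef_rot: [-3.142, 0.0, -0.729]
wrist_force: [0.1, 0.2, 0.4]
grip_width: 0.561
gripper_force: 0.0
time_s: 27.33
tool_pos: [502.2, -209.2, 227.5]
eef_rot: [-3.141, -0.001, -0.516]
wrist_force: [1.2, 0.2, 0.1]
grip_width: 0.563
gripper_force: 0.0
[ 502.19778889 -209.16242567  227.54430592] 27.3333
```

View pics/f.png

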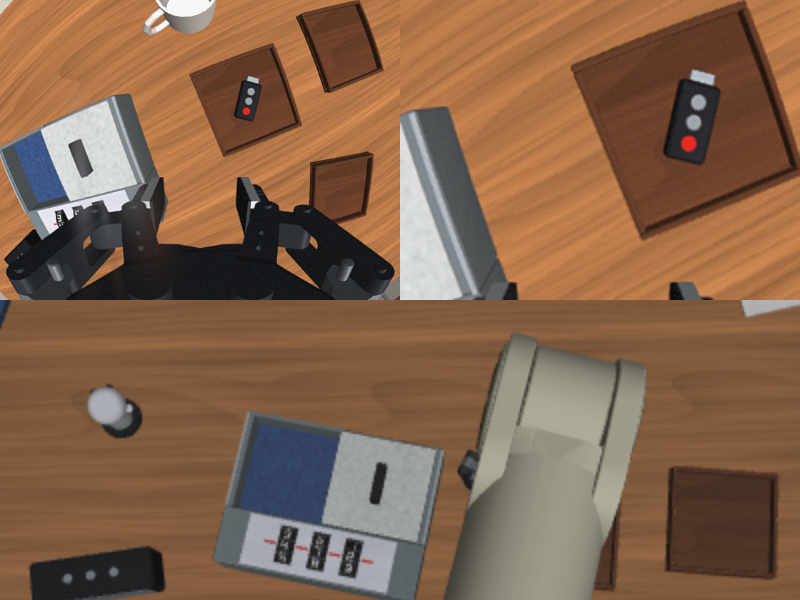

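The fob lies flat, buttons up, in the correct tray. The cover is open, and the bystanders in view (figure, speaker, mug) still stand where they were. The gripper is clear.

```bash
python3 -c "
from station import env
print(env.close_job())"
```

```text
the job is handed in; nothing more can be done
None
```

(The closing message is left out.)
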